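# Show what is in the square pedal bin

## Robot

A 6-joint arm with a two-finger parallel gripper is mounted at the origin on the work surface. World frame = base frame: x ahead of the robot, y to its left, z up, the work surface at z = 0. Lengths are in mm, angles in degrees, forces in N, time in s.
With the tool pointing down it reaches from about 300 to 850 mm from the base axis. Payload 4.2 kg.
Tool frame: the origin (TCP) lies on the centre line of the jaws, within the pads' length; the fingertips stand 14 mm ahead of it and the grasp point (between the pads) lies 5 mm behind it; x points along the fingers, y is the direction in which the jaws open and shut, and the axes are right-handed (so a half turn about x gives the same grasp; the last joint's range is limited). The gripper opens to 91 mm and grips with 3 to 60 N. Pads are 32 mm wide; open, the fingers measure 118 mm over their backs; the gripper's body (76 mm by 178 mm) begins 60 mm behind the grasp point.
Start: joints at [72.479, 18.312, 89.639, -0, 72.044, -1.146], TCP at [162.109, 551.691, 227.976] pointing down, gripper open.
Joint ranges: [-177.97, 177.97], [-48.28, 115.42], [12.27, 149.76], [-77.06, 257.06], [2.81, 150.46], [-146.56, 146.56]. Speed limits (degrees/s): [147.25, 147.25, 180, 180, 180, 180].

## Interface

Orientations are given as [roll, pitch, yaw] about the fixed x, y, z axes, in that order (R = Rz(yaw) Ry(pitch) Rx(roll)).
In Python, from workcell import readout, optics, env gives the robot as it stands.
- The arm moves only by the shell command python3 -m creep 'ROWS' [OPENING] [FORCE]. ROWS is JSON, a list of rows, each an object with "translation": the shift along the world's x, y, z in cm, a list of three; "delta_rot": the turn, a rotation vector about the world's x, y, z in rad, a list of three. In form: [{"translation": [dx, dy, dz], "delta_rot": [rx, ry, rz]}, ...]. A call has 1 to 5 rows; each row shifts and turns the commanded pose from where the row before left it; what a row does not reach is not made up. A row lasts 1/12 s, in which the tool goes at most 41.7 mm and 7.16 degrees, less where a joint would pass 70% of its speed; a pose out of reach is approached as far as the arm can. A call with a gripper value outside its range is refused whole. OPENING is the gripper's target within -1 to 1 (fully open at 1, half-way at 0, shut at -1), set as the call begins (- or left out, the last holds). The fingers move at their own pace and stop on an object; FORCE is the grip in N (left out, the last holds). Time passes only in rows, so rows that do not move let the fingers close. It gives the time, the measured TCP pose, the force and the opening at its end, in the units of the state.
- readout.state(): the state, without advancing time (a new reading comes with each control period).
- optics.grab_frame(name): name is "scene" or "side" or "wrist"; returns (picture, depth): 400x640x3 uint8, red, green, blue; 400x640 float32, mm along the optical axis (not along the pixel's ray), 0 where there is no reading.
- optics.camera_params(name): a dict with "mtx" (3x3 intrinsics, pixels), "R" (3x3) and "t" (3): a world point X has camera coordinates R X + t. Camera axes: x right, y down, z forward; pixel columns grow to the right and rows downward; lengths in mm; the calibration is good to about 2 mm. A picture is of the moment at which its call begins: read the wrist's pose just before it. camera_params takes no time and is no camera call; for the wrist camera it gives the pose at the moment of the call.
- env.job_done(): hands the job in, once; it reports no verdict.
The state is a dict: "time_s": time; "qpos": joint angles; "qvel": joint speeds; "effort": joint torques, N m; "ee_pos": TCP position; "ee_rot": TCP orientation; "force": force on the tool from outside, world axes, zero at the start; "torque": the same for the moment, N m; "gripper_width": finger opening in mm.
Only numpy, scipy, OpenCV 4.12 (cv2) and the standard library are available. Lean on these libraries where they do the work, as an engineer would, in place of code of your own. Each camera call takes 0.05 s, during which the arm holds its last target.

## Task

I want to see what is left in the square pedal bin: press its pedal all the way down so that the lid rises, and keep the lid right up for about two seconds. Then ease the pedal slowly back up, staying on it until it is fully up so that the lid closes without slamming, and move clear. Work the lid only by its pedal, and leave the round bin shut.

Things in the scene. Friction and masses are not known exactly. Their poses are not given: they have to be found in the camera images.
- square_lid: flat square aluminium lid, 178 x 178 x 8 mm, on the square pedal bin (box 170 x 170 mm, rim 150 mm high, fixed to the bench). Origin: middle of its rear hinge line, 150 mm up. It reaches from there along its own -x, the pedal side; z is up when shut. Fully open it tips 1.08 rad. Linked to the pedal: it turns 4.5 times as far and falls shut if the pedal is let go
- square_pedal (a joint): the square bin's pedal lever, rad: 0 fully up (lid shut), 0.24 at the bottom stop (lid fully open). Pivot inside the bin, 180 mm from the foot plate's centre, 55 mm above the bench. Pressing takes about 5 to 9 N on the plate; let go, it flies up. Rising faster than 0.6 rad/s (0.11 m/s at the plate) is a slam
- square_pad (a point): centre of the top face of the square bin's foot plate, steel, 40 (x) x 48 (y) x 10 mm; moves with the lever. Pedal up: 61 mm above the bench, 95 mm out from the bin's front wall; x level towards the bin, y along the plate's width, z up. At the bottom stop: 18 mm above the bench (43 mm lower), 4 mm nearer the bin, tilted 0.24 rad
- round_lid: round aluminium lid, 178 mm across, 8 mm thick, on the other pedal bin, a round drum 170 mm across, rim 150 mm high, with the same kind of pedal; to be left shut. Origin: middle of its rear hinge line, 150 mm above the bench; the lid reaches from there along its own -x, the pedal side

How it is judged (in metres and radians):
On the way:
1. the square bin's lid is raised at least 0.85 rad and kept there for 1 s (angle between square_lid's own z axis and vertical above 0.85 rad), for 1 s.
At the end, for the whole second after the job is handed in: the square bin's lid is shut again (within 0.06 rad) and still, its pedal is fully up (within 0.015 rad) and the round bin's lid is shut (within 0.06 rad) (angle between each of square_lid, round_lid's own z axis and vertical below 0.06 rad and value of joint square_pedal below 0.015 rad and angular speed of square_lid below 0.1 rad/s); the robot touches nothing.
It fails at once if the square bin's pedal flies up and the lid slams (pedal rising faster than 0.6 rad/s) (velocity of joint square_pedal below -0.6 rad/s).
It fails at once if the square bin's lid is worked by hand (robot pushes on the lid with more than 2 N) (contact force between any of the fingers, the arm and square_lid above 2 N).
It fails at once if the round bin is opened (lid above 0.15 rad) (angle between round_lid's own z axis and vertical above 0.15 rad).
It also fails if it takes over 38 s, if anything falls off the work surface, if the arm or the gripper's body presses on something with over 40 N, if the wrist force passes 120 N, or if a joint passes its speed limit or range.

## Working session

There is one attempt and no reset: what is moved stays moved. The work goes in short steps, Python scripts to look and compute and a shell command to move; the robot and the scene stay as the last step left them, time stands still between calls to the robot, and variables do not carry over. Pictures are saved under pics/ and viewed, and the job is handed in when it is done.

```bash
mkdir -p pics; python3 - <<'E'
from workcell import readout, optics
import cv2,numpy as np
print(readout.state())
for n in ("scene","side"):
    p,d=optics.grab_frame(n); cv2.imwrite(f"pics/{n}0.png",p[:,:,::-1]); np.save(f"pics/{n}0.npy",d)
    print(n,{k:np.round(v,3).tolist() for k,v in optics.camera_params(n).items()})
E
```

```text
{'time_s': 0.0, 'qpos': array([ 7.24792137e+01,  1.83508120e+01,  8.97054148e+01, -1.05669492e-04,
        7.20439417e+01, -1.14602069e+00]), 'qvel': array([-0.15074341,  0.01941565, -0.00254203,  0.05660322,  0.00504158,
        0.03921866]), 'effort': array([-2.43325470e-03, -4.12443209e+01, -2.31972849e+01,  7.23168603e-02,
        4.58345760e-02, -1.32565829e-04]), 'ee_pos': array([161.96113243, 551.22356362, 227.13528906]), 'ee_rot': array([ -91.08855499,   89.89983142, -107.46328795]), 'force': array([ 0.53845919, -0.03482212,  1.01800257]), 'torque': array([-0.04124827, -0.02843043, -0.01818023]), 'gripper_width': 91.22530809264074}
scene {'mtx': [[397.609, 0.0, 314.168], [0.0, 397.609, 197.087], [0.0, 0.0, 1.0]], 'R': [[0.302, 0.953, -0.013], [0.526, -0.178, -0.832], [-0.795, 0.244, -0.555]], 't': [-146.758, -208.026, 1410.72]}
side {'mtx': [[510.313, 0.0, 322.366], [0.0, 510.313, 198.263], [0.0, 0.0, 1.0]], 'R': [[0.961, -0.275, -0.013], [-0.214, -0.719, -0.662], [0.172, 0.639, -0.75]], 't': [-604.443, 201.333, 1155.057]}
```

View pics/scene0.png

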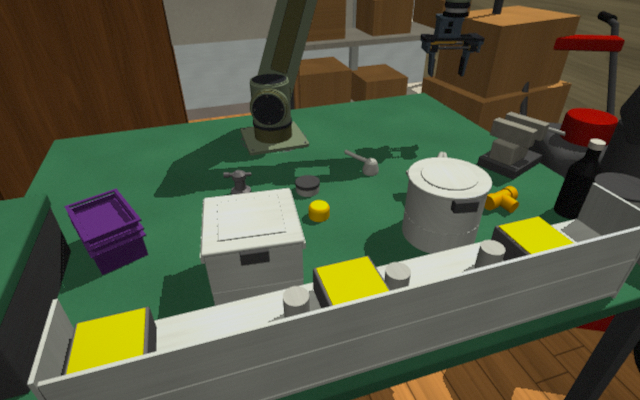

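View pics/side0.png

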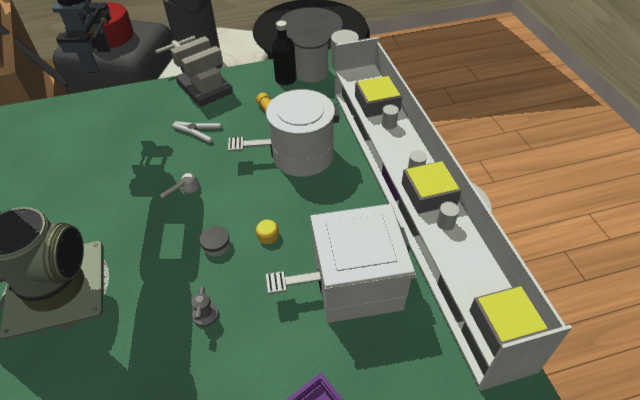

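The side view shows the square bin with its pedal plate near (275,282), facing the robot. The round bin's plate is near (236,143). I'll enlarge the square one.

```bash
python3 - <<'E'
import cv2
p=cv2.imread("pics/side0.png")
cv2.imwrite("pics/c1.png",cv2.resize(p[195:325,250:420],None,fx=4.6,fy=4.6,interpolation=cv2.INTER_CUBIC))
cv2.imwrite("pics/c2.png",cv2.resize(p[262:302,255:325],None,fx=11,fy=11,interpolation=cv2.INTER_CUBIC))
E
```

```text
(no output)
```

View pics/c1.png

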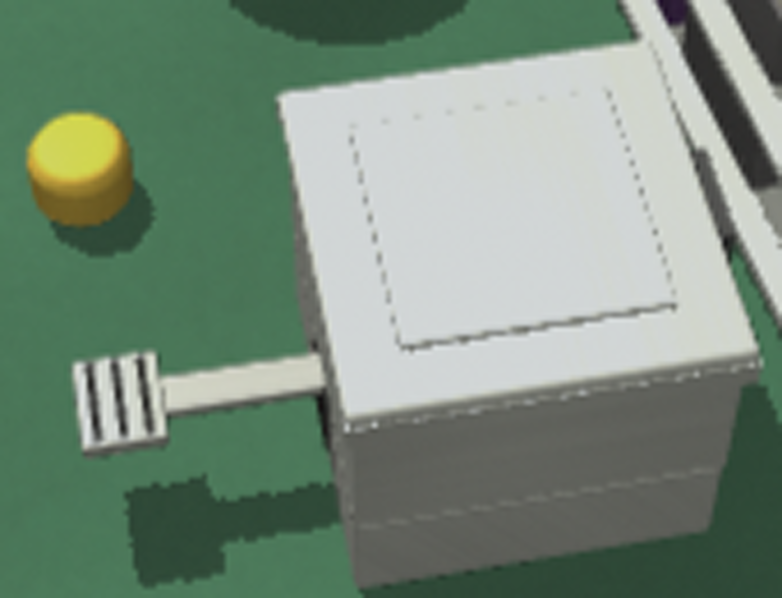

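View pics/c2.png

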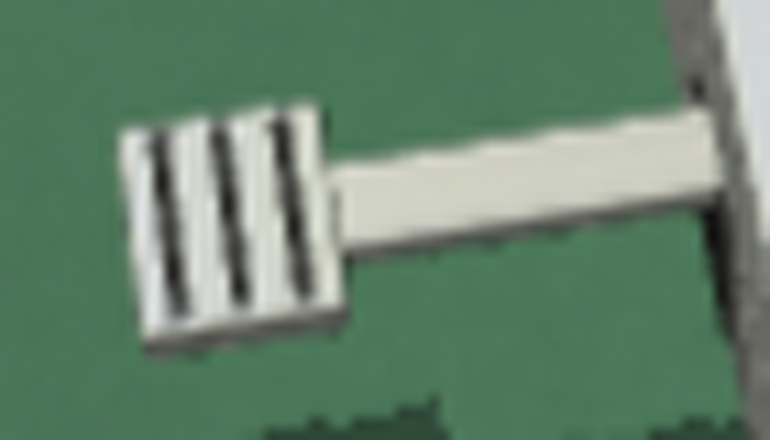

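The enlarged crop shows the plate's top-face corners at (120,128), (315,102), (345,308) and (148,335). The lid's top corners in c1 are at (279,95), (640,40), (757,355) and (346,418).

```bash
cat > h.py <<'E'
import numpy as np
from workcell import optics
def ray(name,uv,z,P=None):
    c=P or optics.camera_params(name); K,R,t=[np.array(c[k]) for k in("mtx","R","t")]
    C=-R.T@t; d=R.T@np.linalg.solve(K,[uv[0],uv[1],1.]); return C+d*(z-C[2])/d[2]
def proj(name,X):
    c=optics.camera_params(name); K,R,t=[np.array(c[k]) for k in("mtx","R","t")]
    x=K@(R@np.array(X)+t); return x[:2]/x[2]
E
python3 - <<'E'
from h import *
pl=[ray("side",(255+(u+.5)/11-.5,262+(v+.5)/11-.5),61) for u,v in [(120,128),(315,102),(345,308),(148,335)]]
ld=[ray("side",(250+u/4.6,195+v/4.6),158) for u,v in [(279,95),(640,40),(757,355),(346,418)]]
for q in(pl,ld):
    q=np.array(q); print(q.round(1),q.mean(0).round(1)); 
    for a in((q[1]-q[0]),(q[2]-q[3]),(q[0]-q[3]),(q[1]-q[2])): print(np.linalg.norm(a).round(1),np.degrees(np.arctan2(a[1],a[0])).round(1))
pm=np.mean(pl,0); lm=np.mean(ld,0); a=(lm-pm)[:2]; print(np.linalg.norm(a),np.degrees(np.arctan2(a[1],a[0])))
print(proj("scene",pm), proj("scene",lm))
d=np.load("pics/side0.npy"); P=optics.camera_params("side")
for uv in [(276,282),(272,282),(280,278)]:
    z=d[uv[1],uv[0]]; X=P["R"].T@(np.linalg.solve(P["mtx"],[*uv,1])*z-P["t"]); print(uv,X.round(1))
E
```

```text
[[ 462.3 -138.6   61. ]
 [ 500.4 -143.5   61. ]
 [ 495.3 -190.7   61. ]
 [ 457.9 -185.9   61. ]] [ 479.  -164.7   61. ]
38.4 -7.4
37.7 -7.4
47.5 84.7
47.4 83.9
[[ 579.6  -89.3  158. ]
 [ 750.2 -105.3  158. ]
 [ 734.8 -282.4  158. ]
 [ 561.3 -263.2  158. ]] [ 656.5 -185.   158. ]
171.4 -5.4
174.6 -6.3
174.9 84.0
177.8 85.0
178.664759925178 -6.5393411058471855
[247.71068465 206.37956757] [247.46964855 217.3744987 ]
(276, 282) [ 479.3 -166.6   60.8]
(272, 282) [ 471.1 -165.    62.1]
(280, 278) [ 489.7 -159.3   60.9]
```

```bash
python3 - <<'E'
from h import *
from workcell import readout
from scipy.spatial.transform import Rotation as R
s=readout.state(); M=R.from_euler("xyz",s["ee_rot"],degrees=True).as_matrix(); print(M.round(3), s["ee_pos"])
print("yaw of tool y",np.degrees(np.arctan2(M[1,1],M[0,1])))
for n,uv in dict(moka=(205,318),yellow=(267,240),cup=(215,250),rpad=(236,143),tool=(190,190)).items(): print(n,ray("side",uv,61 if n=="rpad" else 0).round())
print(ray("side",(204,290),60).round(),ray("side",(300,110),158).round())
E
```

```text
[[-0.     0.282  0.959]
 [-0.001  0.959 -0.282]
 [-1.    -0.002 -0.   ]] [162.01076169 551.27087756 227.21571402]
yaw of tool y 73.62062371157566
moka [ 316. -173.    0.]
yellow [488.  -6.   0.]
cup [362.   0.  -0.]
rpad [470. 291.  61.]
tool [326. 213.   0.]
[ 329. -142.   60.] [645. 258. 158.]
```

```bash
python3 -m creep '[{"translation":[0.8,-1.8,0],"delta_rot":[0,0,0.036]},{"translation":[1.56,-3.58,0],"delta_rot":[0,0,0.036]},{"translation":[1.56,-3.58,0],"delta_rot":[0,0,0.036]},{"translation":[1.56,-3.58,0],"delta_rot":[0,0,0.036]},{"translation":[1.56,-3.58,0],"delta_rot":[0,0,0.034]}]' -1 20
python3 -m creep '[{"translation":[1.56,-3.58,0],"delta_rot":[0,0,0]},{"translation":[1.56,-3.58,0],"delta_rot":[0,0,0]},{"translation":[1.56,-3.58,0],"delta_rot":[0,0,0]},{"translation":[1.56,-3.58,0],"delta_rot":[0,0,0]},{"translation":[1.56,-3.58,0],"delta_rot":[0,0,0]}]'
python3 -m creep '[{"translation":[1.56,-3.58,0],"delta_rot":[0,0,0]},{"translation":[1.56,-3.58,0],"delta_rot":[0,0,0]},{"translation":[1.56,-3.58,0],"delta_rot":[0,0,0]},{"translation":[1.56,-3.58,0],"delta_rot":[0,0,0]},{"translation":[1.56,-3.58,0],"delta_rot":[0,0,0]}]'
```

```text
time_s: 0.52
ee_pos: [232.6, 388.6, 227.5]
ee_rot: [-101.5, 89.9, -107.6]
force: [1.0, 0.2, 0.4]
gripper_width: 60.8
time_s: 0.93
ee_pos: [310.5, 209.6, 227.9]
ee_rot: [71.0, 90.0, 64.9]
force: [1.4, 0.2, -0.4]
gripper_width: 27.6
time_s: 1.35
ee_pos: [388.5, 30.5, 227.9]
ee_rot: [74.3, 90.0, 68.1]
force: [0.7, 0.5, 1.0]
gripper_width: 0.3
```

```bash
python3 -m creep '[{"translation":[1.56,-3.58,0],"delta_rot":[0,0,0]},{"translation":[1.56,-3.58,0],"delta_rot":[0,0,0]},{"translation":[1.56,-3.58,0],"delta_rot":[0,0,0]},{"translation":[1.56,-3.58,-1],"delta_rot":[0,0,0]},{"translation":[1.56,-3.58,-2],"delta_rot":[0,0,0]}]'
python3 -m creep '[{"translation":[0.75,-1.6,-3],"delta_rot":[0,0,0]},{"translation":[0,0,-3],"delta_rot":[0,0,0]},{"translation":[0,0,-2],"delta_rot":[0,0,0]},{"translation":[0,0,-1],"delta_rot":[0,0,0]},{"translation":[0,0,0],"delta_rot":[0,0,0]}]'
python3 - <<'E'
from h import *
from workcell import readout
from scipy.spatial.transform import Rotation as R
import cv2
s=readout.state(); M=R.from_euler("xyz",s["ee_rot"],degrees=True).as_matrix(); print(M.round(3), s["ee_pos"],s["force"],s["qpos"].round())
print("yaw of tool y",np.degrees(np.arctan2(M[1,1],M[0,1])))
p,_=optics.grab_frame("side"); cv2.imwrite("pics/s1.png",p[:,:,::-1])
p=p[130:330,190:430,::-1]
cv2.imwrite("pics/s1c.png",cv2.resize(p,None,fx=3,fy=3,interpolation=cv2.INTER_CUBIC))
p,_=optics.grab_frame("wrist"); cv2.imwrite("pics/w1.png",p[:,:,::-1])
E
```

```text
time_s: 1.77
ee_pos: [467.4, -147.4, 200.2]
ee_rot: [-10.8, 89.7, -17.0]
force: [1.2, 0.1, -0.8]
gripper_width: 0.4
time_s: 2.18
ee_pos: [471.5, -160.2, 106.7]
ee_rot: [165.0, 89.7, 158.8]
force: [-0.1, 0.6, 0.1]
gripper_width: 0.4
[[-0.005  0.108  0.994]
 [ 0.002  0.994 -0.108]
 [-1.     0.001 -0.005]] [ 471.54351829 -160.16479     106.66426802] [-0.05216784  0.61111313  0.14331822] [ -20.   18.  109.    0.   53. -104.]
yaw of tool y 83.81678213625597
```

View pics/s1c.png

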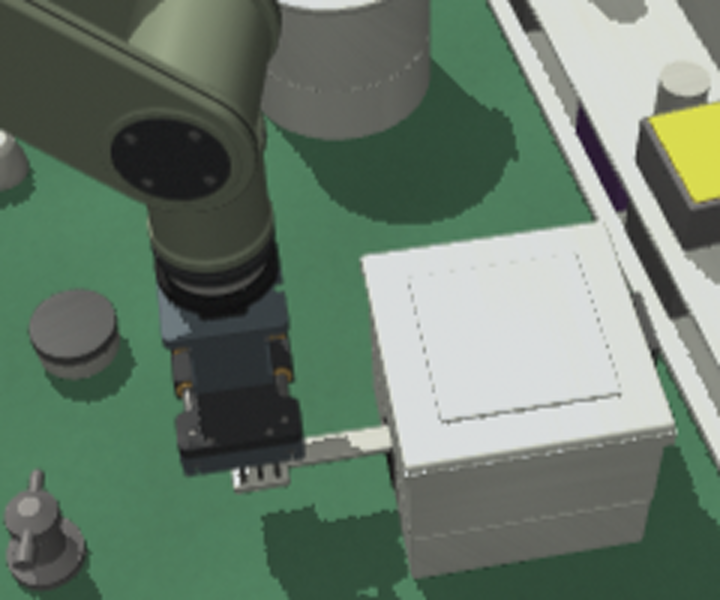

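View pics/w1.png

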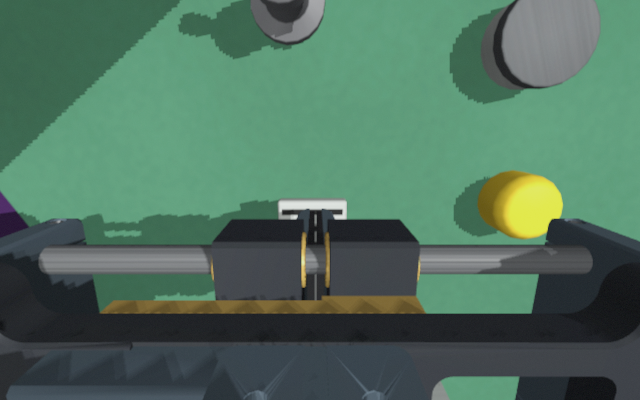

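In the wrist view the plate's outer edge runs from (278,201) to (347,201), below the fingertips. I'll cross-check its position with the calibration.

```bash
python3 - <<'E'
from h import *
for uv in [(278,201),(347,201)]: print(ray("wrist",uv,61).round(1))
print(optics.camera_params("wrist"))
E
```

```text
[ 457.3 -183.5   61. ]
[ 462.4 -136.7   61. ]
{'mtx': array([[306.9229355 ,   0.        , 315.12369978],
       [  0.        , 306.9229355 , 195.94984898],
       [  0.        ,   0.        ,   1.        ]]), 'R': array([[ 0.10746987,  0.99420756,  0.0012466 ],
       [ 0.96523355, -0.10463823,  0.23953086],
       [ 0.23827383, -0.02453909, -0.97088795]]), 't': array([ 107.90312913, -471.78845854,  155.40733079])}
```

The two cameras agree within about 2 mm. I'll centre the tool and come down to the plate.

```bash
python3 -m creep '[{"translation":[0.3,-0.28,-1],"delta_rot":[0,0,0]},{"translation":[0,0,-0.8],"delta_rot":[0,0,0]},{"translation":[0,0,-0.5],"delta_rot":[0,0,0]},{"translation":[0,0,-0.4],"delta_rot":[0,0,0]},{"translation":[0,0,-0.3],"delta_rot":[0,0,0]}]'
python3 -m creep '[{"translation":[0,0,-0.3],"delta_rot":[0,0,0]},{"translation":[0,0,-0.3],"delta_rot":[0,0,0]},{"translation":[0,0,-0.3],"delta_rot":[0,0,0]}]'
```

```text
time_s: 2.7
ee_pos: [476.1, -163.4, 78.6]
ee_rot: [151.8, 90.0, 145.7]
force: [-0.1, -0.3, 0.5]
gripper_width: 0.5
time_s: 2.95
ee_pos: [476.2, -163.5, 70.4]
ee_rot: [25.0, 90.0, 18.8]
force: [-2.9, 0.9, 6.1]
gripper_width: 0.4
```

Contact at about 6 N. Pressing on down.

```bash
python3 -m creep '[{"translation":[0,0,-0.4],"delta_rot":[0,0,0]},{"translation":[0,0,-0.4],"delta_rot":[0,0,0]},{"translation":[0,0,-0.4],"delta_rot":[0,0,0]},{"translation":[0,0,-0.4],"delta_rot":[0,0,0]},{"translation":[0,0,-0.4],"delta_rot":[0,0,0]}]'
python3 -m creep '[{"translation":[0,0,-0.3],"delta_rot":[0,0,0]},{"translation":[0,0,-0.3],"delta_rot":[0,0,0]},{"translation":[0,0,-0.2],"delta_rot":[0,0,0]},{"translation":[0,0,-0.2],"delta_rot":[0,0,0]}]'
python3 - <<'E'
from h import *
import cv2
p,_=optics.grab_frame("side"); cv2.imwrite("pics/s2c.png",cv2.resize(p[130:330,190:430,::-1],None,fx=3,fy=3))
E
```

```text
time_s: 3.37
ee_pos: [477.1, -163.6, 50.7]
ee_rot: [-3.3, 89.9, -9.5]
force: [0.4, 0.3, 5.3]
gripper_width: 0.4
time_s: 3.7
ee_pos: [478.2, -163.9, 40.8]
ee_rot: [-5.5, 89.7, -11.7]
force: [2.5, 0.6, 5.2]
gripper_width: 0.5
```

View pics/s2c.png

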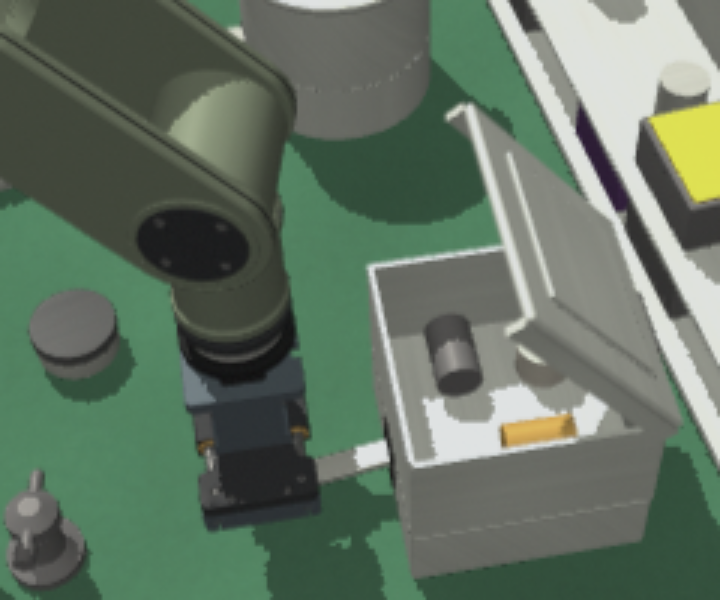

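The lid is well up and the bin's contents are visible. I'll go on in small rows to the stop.

```bash
python3 -m creep '[{"translation":[0,0,-0.2],"delta_rot":[0,0,0]},{"translation":[0,0,-0.1],"delta_rot":[0,0,0]},{"translation":[0,0,-0.1],"delta_rot":[0,0,0]}]'
python3 -m creep '[{"translation":[0,0,-0.1],"delta_rot":[0,0,0]},{"translation":[0,0,-0.1],"delta_rot":[0,0,0]}]'
python3 -m creep '[{"translation":[0,0,-0.1],"delta_rot":[0,0,0]},{"translation":[0,0,0],"delta_rot":[0,0,0]}]'
```

```text
time_s: 4.0
ee_pos: [477.2, -163.9, 36.5]
ee_rot: [-13.2, 89.9, -19.4]
force: [1.4, 0.0, 5.1]
gripper_width: 0.4
time_s: 4.17
ee_pos: [476.8, -163.8, 34.2]
ee_rot: [-16.0, 89.9, -22.1]
force: [1.8, 1.1, 6.6]
gripper_width: 0.7
time_s: 4.33
ee_pos: [476.9, -163.8, 33.6]
ee_rot: [-12.8, 89.9, -19.0]
force: [0.6, 0.1, 9.7]
gripper_width: 0.5
```

The force is rising at the stop, so I'll hold for a little over 2 s.

```bash
Z='x'; python3 -m creep '[{"translation":[0,0,-0.1],"delta_rot":[0,0,0]},{"translation":[0,0,0],"delta_rot":[0,0,0]},{"translation":[0,0,0],"delta_rot":[0,0,0]},{"translation":[0,0,0],"delta_rot":[0,0,0]},{"translation":[0,0,0],"delta_rot":[0,0,0]}]'
python3 - <<'E'
from h import *
import cv2
p,d=optics.grab_frame("side"); cv2.imwrite("pics/s3c.png",cv2.resize(p[130:330,190:430,::-1],None,fx=3,fy=3))
P=optics.camera_params("side")
def pt(u,v): return P["R"].T@(np.linalg.solve(P["mtx"],[u,v,1])*d[v,u]-P["t"])
# patch on lid underside/top
us=[(u,v) for u in range(372,392,2) for v in range(200,236,3)]
X=np.array([pt(*q) for q in us if d[q[1],q[0]]>0]); 
n=np.linalg.svd(X-np.median(X,0))[2][2]; print(len(X),n,np.degrees(np.arccos(abs(n[2])))*np.pi/180, np.abs((X-np.median(X,0))@n).max())
E
```

```text
time_s: 4.75
ee_pos: [477.1, -163.9, 33.2]
ee_rot: [-12.3, 89.9, -18.5]
force: [0.8, -0.1, 12.8]
gripper_width: 0.4
118 [-0.92522361  0.37767627  0.03635788] 1.5344304278472305 19.462184806723887
```

View pics/s3c.png

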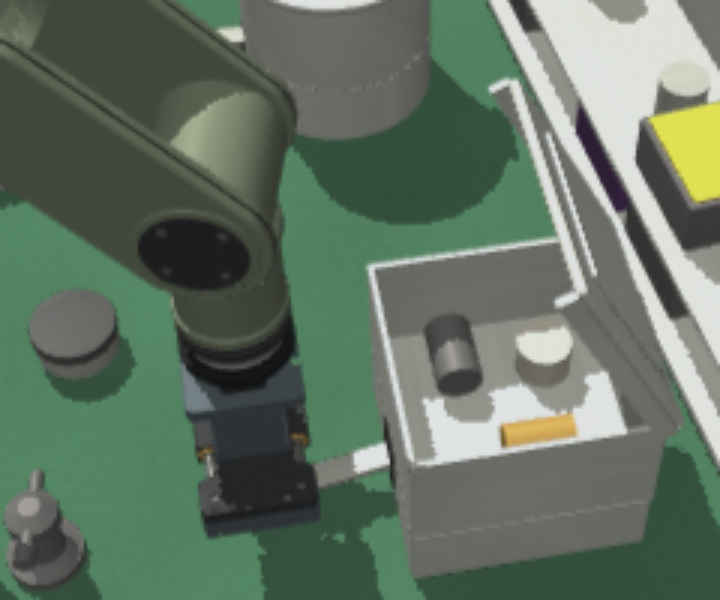

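The lid is far up and the bin holds a dark can, a white piece and an orange piece. My plane-fit patch mixed two surfaces (19 mm residual), so I'll discard it. I'll use the lid's front edge instead, between crop points (513,85) and (580,290), while I keep holding.

```bash
python3 -m creep '[{"translation":[0,0,0],"delta_rot":[0,0,0]},{"translation":[0,0,0],"delta_rot":[0,0,0]},{"translation":[0,0,0],"delta_rot":[0,0,0]},{"translation":[0,0,0],"delta_rot":[0,0,0]},{"translation":[0,0,0],"delta_rot":[0,0,0]}]'
python3 - <<'E'
from h import *
p,d=optics.grab_frame("side")
P=optics.camera_params("side")
def pt(u,v): return P["R"].T@(np.linalg.solve(P["mtx"],[u,v,1])*d[v,u]-P["t"])
for u,v in [(363,164),(368,180),(373,195),(378,211),(382,225)]:
  for k in (-1,0,1,2): print((u+k,v),pt(u+k,v).round(),end=' ')
  print()
E
python3 -m creep '[{"translation":[0,0,0],"delta_rot":[0,0,0]},{"translation":[0,0,0],"delta_rot":[0,0,0]},{"translation":[0,0,0],"delta_rot":[0,0,0]},{"translation":[0,0,0],"delta_rot":[0,0,0]},{"translation":[0,0,0],"delta_rot":[0,0,0]}]'
```

```text
time_s: 5.22
ee_pos: [477.0, -163.8, 33.2]
ee_rot: [-12.5, 89.9, -18.6]
force: [0.4, -0.4, 13.4]
gripper_width: 0.4
(362, 164) [ 677. -118.  310.] (363, 164) [ 679. -119.  311.] (364, 164) [ 681. -119.  311.] (365, 164) [ 683. -118.  309.] 
(367, 180) [ 672. -160.  311.] (368, 180) [ 674. -161.  311.] (369, 180) [ 675. -162.  312.] (370, 180) [ 678. -162.  311.] 
(372, 195) [ 669. -198.  311.] (373, 195) [ 670. -199.  313.] (374, 195) [ 672. -200.  313.] (375, 195) [ 673. -200.  313.] 
(377, 211) [ 664. -237.  313.] (378, 211) [ 666. -237.  312.] (379, 211) [ 667. -238.  313.] (380, 211) [ 669. -238.  313.] 
(381, 225) [ 660. -266.  311.] (382, 225) [ 662. -266.  310.] (383, 225) [ 663. -268.  312.] (384, 225) [ 665. -267.  311.] 
time_s: 5.68
ee_pos: [477.1, -163.8, 33.2]
ee_rot: [-12.4, 89.9, -18.5]
force: [-0.2, 0.2, 11.6]
gripper_width: 0.3
```

The front edge stands at 311 mm, which matches the fully open lid: 150 + 178·sin 1.08 + 8·cos 1.08 ≈ 311. I'll hold about another second, then ease up.

```bash
python3 -m creep '[{"translation":[0,0,0],"delta_rot":[0,0,0]},{"translation":[0,0,0],"delta_rot":[0,0,0]},{"translation":[0,0,0],"delta_rot":[0,0,0]},{"translation":[0,0,0],"delta_rot":[0,0,0]},{"translation":[0,0,0],"delta_rot":[0,0,0]}]'
python3 -m creep '[{"translation":[0,0,0],"delta_rot":[0,0,0]},{"translation":[0,0,0],"delta_rot":[0,0,0]},{"translation":[0,0,0],"delta_rot":[0,0,0]},{"translation":[0,0,0],"delta_rot":[0,0,0]},{"translation":[0,0,0],"delta_rot":[0,0,0]}]'
python3 -m creep '[{"translation":[0,0,0.1],"delta_rot":[0,0,0]},{"translation":[0,0,0.15],"delta_rot":[0,0,0]},{"translation":[0,0,0.2],"delta_rot":[0,0,0]},{"translation":[0,0,0.2],"delta_rot":[0,0,0]},{"translation":[0,0,0.2],"delta_rot":[0,0,0]}]'
```

```text
time_s: 6.1
ee_pos: [477.0, -163.8, 33.1]
ee_rot: [-12.2, 89.9, -18.4]
force: [-0.6, 0.9, 12.7]
gripper_width: 0.5
time_s: 6.52
ee_pos: [477.0, -163.8, 33.2]
ee_rot: [-11.9, 89.9, -18.1]
force: [1.1, 0.1, 12.3]
gripper_width: 0.5
time_s: 6.93
ee_pos: [475.5, -163.5, 40.4]
ee_rot: [179.1, 89.9, 172.9]
force: [-0.2, -3.1, 4.3]
gripper_width: 0.4
```

```bash
python3 -m creep '[{"translation":[0,0,0.2],"delta_rot":[0,0,0]},{"translation":[0,0,0.2],"delta_rot":[0,0,0]},{"translation":[0,0,0.2],"delta_rot":[0,0,0]},{"translation":[0,0,0.2],"delta_rot":[0,0,0]},{"translation":[0,0,0.2],"delta_rot":[0,0,0]}]'
python3 -m creep '[{"translation":[0,0,0.2],"delta_rot":[0,0,0]},{"translation":[0,0,0.2],"delta_rot":[0,0,0]},{"translation":[0,0,0.2],"delta_rot":[0,0,0]},{"translation":[0,0,0.2],"delta_rot":[0,0,0]},{"translation":[0,0,0.2],"delta_rot":[0,0,0]}]'
```

```text
time_s: 7.35
ee_pos: [474.8, -163.2, 50.3]
ee_rot: [168.6, 89.8, 162.4]
force: [-4.5, -0.5, 3.7]
gripper_width: 0.4
time_s: 7.77
ee_pos: [476.0, -163.1, 60.6]
ee_rot: [134.3, 89.9, 128.1]
force: [-3.7, 1.0, 4.3]
gripper_width: 0.5
```

```bash
python3 -m creep '[{"translation":[0,0,0.2],"delta_rot":[0,0,0]},{"translation":[0,0,0.2],"delta_rot":[0,0,0]},{"translation":[0,0,0.2],"delta_rot":[0,0,0]},{"translation":[0,0,0.2],"delta_rot":[0,0,0]},{"translation":[0,0,0.15],"delta_rot":[0,0,0]}]'
python3 -m creep '[{"translation":[0,0,0.15],"delta_rot":[0,0,0]},{"translation":[0,0,0.1],"delta_rot":[0,0,0]},{"translation":[0,0,0.1],"delta_rot":[0,0,0]},{"translation":[0,0,0.1],"delta_rot":[0,0,0]},{"translation":[0,0,0.1],"delta_rot":[0,0,0]}]'
python3 -m creep '[{"translation":[0,0,0.1],"delta_rot":[0,0,0]},{"translation":[0,0,0.1],"delta_rot":[0,0,0]},{"translation":[0,0,0.1],"delta_rot":[0,0,0]},{"translation":[0,0,0.1],"delta_rot":[0,0,0]},{"translation":[0,0,0.1],"delta_rot":[0,0,0]}]'
```

```text
time_s: 8.18
ee_pos: [476.2, -163.3, 70.3]
ee_rot: [103.9, 90.0, 97.7]
force: [-3.9, 1.3, 5.8]
gripper_width: 0.7
time_s: 8.6
ee_pos: [477.1, -163.5, 75.7]
ee_rot: [2.6, 89.9, -3.5]
force: [-0.0, 0.5, 0.4]
gripper_width: 0.2
time_s: 9.02
ee_pos: [476.5, -163.6, 80.5]
ee_rot: [13.5, 90.0, 7.3]
force: [0.5, -0.4, 0.6]
gripper_width: 0.2
```

Contact ended at about z = 75 mm, which is the plate's fully-up height, and the force has gone to zero. Now I'll move clear.

```bash
python3 -m creep '[{"translation":[0,0,1],"delta_rot":[0,0,0]},{"translation":[0,0,2],"delta_rot":[0,0,0]},{"translation":[0,0,3],"delta_rot":[0,0,0]},{"translation":[0,0,3],"delta_rot":[0,0,0]},{"translation":[0,0,3],"delta_rot":[0,0,0]}]'
python3 -m creep '[{"translation":[-1.5,2,1],"delta_rot":[0,0,0]},{"translation":[-1.5,3,0],"delta_rot":[0,0,0]},{"translation":[-1.5,3,0],"delta_rot":[0,0,0]},{"translation":[-0.5,1,0],"delta_rot":[0,0,0]},{"translation":[0,0,0],"delta_rot":[0,0,0]}]'
python3 -m creep '[{"translation":[0,0,0],"delta_rot":[0,0,0]},{"translation":[0,0,0],"delta_rot":[0,0,0]},{"translation":[0,0,0],"delta_rot":[0,0,0]}]'
python3 - <<'E'
from h import *
import cv2
p,d=optics.grab_frame("side"); cv2.imwrite("pics/s4.png",p[:,:,::-1])
d0=np.load("pics/side0.npy")
for n,(a,b,c,e) in dict(sqlid=(335,395,225,262),sqpad=(270,284,276,288),rlid=(285,318,104,118)).items():
  print(n,np.median(d[c:e,a:b]-d0[c:e,a:b]),np.abs(d[c:e,a:b]-d0[c:e,a:b]).max())
P=optics.camera_params("side")
v,u=np.mgrid[225:262:4,335:395:4]; X=(np.linalg.solve(P["mtx"],np.stack([u.ravel(),v.ravel(),np.ones(u.size)]))*d[v,u].ravel()).T-P["t"]; X=X@P["R"]
n=np.linalg.svd(X-X.mean(0))[2][2]; print("lid tilt rad",np.arccos(abs(n[2])),X.mean(0))
E
```

```text
time_s: 9.43
ee_pos: [476.0, -163.4, 202.4]
ee_rot: [12.7, 90.0, 6.5]
force: [0.2, -0.2, 0.1]
gripper_width: 0.7
time_s: 9.85
ee_pos: [424.9, -71.8, 211.3]
ee_rot: [38.6, 90.0, 32.5]
force: [-0.2, -0.4, -0.8]
gripper_width: 0.6
time_s: 10.1
ee_pos: [427.0, -74.4, 210.6]
ee_rot: [-30.4, 90.0, -36.7]
force: [-0.2, 0.2, 0.1]
gripper_width: 0.3
sqlid -0.023773193 1048.8218
sqpad 0.6176758 1083.5217
rlid -0.21087646 1320.2483
lid tilt rad 0.8773808772247174 [ 660.02134486 -194.07349633  166.81013915]
```

View pics/s4.png

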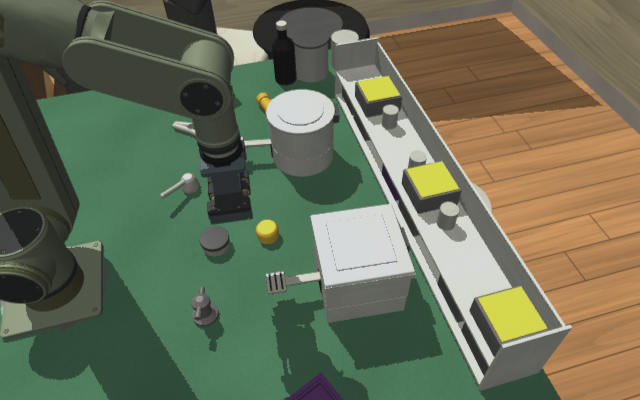

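The picture shows both lids shut, the square plate back up at (276,282), and the gripper clear. The plane fit (0.88 rad) was spoiled by zero-depth dropouts, so I'll redo it without them before handing in.

```bash
python3 - <<'E'
from h import *
d=optics.grab_frame("side")[1]; d0=np.load("pics/side0.npy"); P=optics.camera_params("side")
for n,(a,b,c,e) in dict(sqlid=(335,395,225,262),sqpad=(270,284,276,288),rlid=(285,318,104,118)).items():
  v,u=np.mgrid[c:e,a:b]; m=(d[v,u]>0)&(d0[v,u]>0); u,v=u[m],v[m]
  X=(np.linalg.solve(P["mtx"],np.stack([u,v,np.ones(u.size)]))*d[v,u]).T-P["t"]; X=X@P["R"]
  k=np.abs(X[:,2]-np.median(X[:,2]))<15; X=X[k]
  w=np.linalg.svd(X-X.mean(0))[2][2]; print(n,"tilt",np.arccos(abs(w[2])).round(3),"z",np.median(X[:,2]).round(1),"depth change",np.median(d[v,u]-d0[v,u]).round(2))
E
```

```text
sqlid tilt 0.011 z 161.1 depth change -0.01
sqpad tilt 0.05 z 61.1 depth change 0.55
rlid tilt 0.013 z 161.2 depth change 0.03
```

```bash
python3 -c "
from workcell import env,readout
s=readout.state();print(s['force'],s['qvel'].round(2));print(env.job_done())"
```

```text
[0.81387454 0.31954366 0.43893304] [ 0.1  -0.16  0.32  0.14  0.03  0.1 ]
the job is handed in; nothing more can be done
None
```

I pressed the square bin's pedal to its bottom stop with closed fingers and held the lid right up for just over 2 s. I then eased the pedal up at about 24 mm/s, staying on it until it was fully up, moved clear and handed the job in at about 10 s. No verdict was reported.

**While open:** the force at the stop was about 12–13 N, and the lid's front edge stood at 311 mm, which matches the fully open angle of 1.08 rad. The bin holds a dark can, a white piece and an orange piece.

**At the end:**

| Check | Reading |
|---|---|
| Square lid tilt | about 0.01 rad, depth unchanged from the start |
| Square foot plate height | 61 mm, its fully-up height |
| Round lid tilt | about 0.01 rad, depth unchanged from the start |
| Tool | more than 100 mm from the pedal, wrist force near zero |

**Failed or weaker checks:**
- **Lid plane fits:** two came out wrong, one from a patch that mixed surfaces and one from pixels with no depth reading. I used the edge height in place of the first and redid the second without the empty pixels.
- **Plate position:** the side and wrist cameras differed by about 2 mm, and I aimed between them.
- **Foot plate tilt:** the fit gave 0.05 rad on a small, ridged patch. I trusted the plate height instead.

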